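Line up the turned candlesticks by height on the finishing board

ROBOT

A 6-joint arm with a two-finger parallel gripper is mounted at the origin on the work surface. World frame = base frame: x ahead of the robot, y to its left, z up, the work surface at z = 0. Lengths are in mm, angles in rad, forces in N, time in s.
With the tool pointing down it reaches from about 325 to 750 mm from the base axis. Payload 7.6 kg.
Tool frame: the origin (TCP) lies at the centre of the arm's flange, where the gripper is bolted on; the fingertips stand 173 mm ahead of it and the grasp point (between the pads) lies 155 mm ahead of it (ctrl.tips_ahead is the distance from the TCP to the fingertips, in mm); z points along the fingers, y is the direction in which the jaws open and shut (so a half turn about z gives the same grasp; the last joint's range is limited). The gripper opens to 85 mm and grips with 20 to 120 N. Pads are 22 mm wide; open, the fingers measure 114 mm over their backs; the gripper's body (76 mm by 85 mm) begins 54 mm behind the grasp point. The pads swing forward as they close: fully open they stand 13 mm farther back than shut.
Start: joints at [-1.206, 0.052, 1.401, -0, 1.689, -0.07], TCP at [221.166, -476.146, 404.723] pointing down, gripper open.
Joint ranges: [-2.9, 2.9], [-0.91, 2.17], [0.12, 2.37], [-1.06, 4.2], [0.26, 2.73], [-2.93, 2.93]. Speed limits (rad/s): [2.57, 2.57, 3.01, 3.14, 3.14, 3.14].

INTERFACE

Orientations are given as [roll, pitch, yaw] about the fixed x, y, z axes, in that order (R = Rz(yaw) Ry(pitch) Rx(roll)).
In Python, from workcell import ctrl, optics gives the robot as it stands.
- The arm moves only by the tool step_arm, never from a script. Its argument "increments" is a list of rows, each an object with "slide": the shift along the tool's x, y, z in mm, a list of three; "turn": the turn, a rotation vector about the tool's x, y, z in rad, a list of three; "claw": the closure in counts, from 0 (fully open) to 255 (shut). A call has 1 to 12 rows; each row is the pose to reach, as a shift and turn from the pose commanded when the call began, along the tool's axes at that moment; what a row does not reach only later rows make up. A row lasts 1/8 s, in which the tool goes at most 62.5 mm and 10.7 degrees, less where a joint would pass 70% of its speed; a pose out of reach is approached as far as the arm can. A call with a gripper value outside its range is refused whole. The fingers move at their own pace and stop on an object; "newtons" is the grip in N (left out, the last holds). Time passes only in rows, so rows that repeat a pose let the fingers close. It gives the time, the measured TCP pose, the force and the opening at its end, in the units of the state.
- ctrl.observe(): the state, without advancing time (a new reading comes with each control period).
- optics.get_image(name): name is "side" or "top" or "wrist"; returns a dict with "pixels" (420x560x3 uint8, red, green, blue), "z_map" (420x560 float32, mm along the optical axis (not along the pixel's ray), 0 where there is no reading), "intrinsics" (3x3 intrinsics, pixels), "position" and "attitude" of the camera in the world; the wrist camera has in their place "T_tool_cam" (4x4, takes a point from camera to tool coordinates, whose origin is the TCP and whose axes are the flange's). Camera axes: x right, y down, z forward; pixel columns grow to the right and rows downward; lengths in mm; the calibration is good to about 2 mm. A picture is of the moment at which its call begins: read the wrist's pose just before it.
- ctrl.hand_in(): hands the job in, once; it reports no verdict.
The state is a dict: "time_s": time; "joint_positions": joint angles; "qvel": joint speeds; "joint_efforts": joint torques, N m; "position": TCP position; "ee_rot": TCP orientation; "wrist_force": force on the tool from outside, world axes, zero at the start; "ft_torque": the same for the moment, N m; "opening": opening from 0.0 (shut) to 1.0 (fully open).
Only numpy, scipy, OpenCV 4.12 (cv2) and the standard library are available. Lean on these libraries where they do the work, as an engineer would, in place of code of your own. Each camera call takes 0.05 s, during which the arm holds its last target.

TASK

Stand the four turned candlesticks upright in order of height along the finishing board, one in the middle of each round pad: the tallest on the pad next to the red post, then the next tallest, down to the shortest on the pad next to the black post. The colours of the pads do not matter; do not let any candlestick fall over, and leave all four standing freely.

Things in the scene. Friction and masses are not known exactly. Their poses are not given: they have to be found in the camera images.
- golden_mid (a point): Turned candlestick of golden-brown (honey) wood, 105 mm tall, the tallest of the four, loose and standing upright: round foot 50 mm across and 5 mm thick (tapering into the stem at 10 mm), straight stem 26 mm in diameter up to 10 mm below the top, cup 35 mm across at the top with a brass disc. The point is on its axis, half-way up (52.5 mm above its underside, 52.5 mm below its top); z runs up along the axis. Grip the stem from above, best about 30 mm below the top.
- dark_mid (a point): Turned candlestick of very dark brown wood, 90 mm tall, the second tallest of the four, loose and standing upright: round foot 50 mm across and 5 mm thick (tapering into the stem at 10 mm), straight stem 26 mm in diameter up to 10 mm below the top, cup 35 mm across at the top with a brass disc. The point is on its axis, half-way up (45 mm above its underside, 45 mm below its top); z runs up along the axis. Grip the stem from above, best about 30 mm below the top.
- red_mid (a point): Turned candlestick of reddish-brown wood, 75 mm tall, the second shortest of the four, loose and standing upright: round foot 50 mm across and 5 mm thick (tapering into the stem at 10 mm), straight stem 26 mm in diameter up to 10 mm below the top, cup 35 mm across at the top with a brass disc. The point is on its axis, half-way up (37.5 mm above its underside, 37.5 mm below its top); z runs up along the axis. Grip the stem from above, best about 30 mm below the top.
- pale_mid (a point): Turned candlestick of pale cream-coloured wood, 60 mm tall, the shortest of the four, loose and standing upright: round foot 50 mm across and 5 mm thick (tapering into the stem at 10 mm), straight stem 26 mm in diameter up to 10 mm below the top, cup 35 mm across at the top with a brass disc. The point is on its axis, half-way up (30 mm above its underside, 30 mm below its top); z runs up along the axis. Grip the stem from above, best about 30 mm below the top.
- pad_grey: Round grey pad, 66 mm across and 4 mm thick, fixed on the white finishing board (board 15 mm thick, on the bench). Origin: centre of its underside, 15 mm above the bench; its top, where a candlestick stands, is 4 mm higher. The four pads lie in one row, about 95 mm apart, in an order that changes; their colours have no meaning for the job.
- pad_green: Round green pad, 66 mm across and 4 mm thick, fixed on the white finishing board (board 15 mm thick, on the bench). Origin: centre of its underside, 15 mm above the bench; its top, where a candlestick stands, is 4 mm higher. The four pads lie in one row, about 95 mm apart, in an order that changes; their colours have no meaning for the job.
- pad_blue: Round blue pad, 66 mm across and 4 mm thick, fixed on the white finishing board (board 15 mm thick, on the bench). Origin: centre of its underside, 15 mm above the bench; its top, where a candlestick stands, is 4 mm higher. The four pads lie in one row, about 95 mm apart, in an order that changes; their colours have no meaning for the job.
- pad_yellow: Round yellow pad, 66 mm across and 4 mm thick, fixed on the white finishing board (board 15 mm thick, on the bench). Origin: centre of its underside, 15 mm above the bench; its top, where a candlestick stands, is 4 mm higher. The four pads lie in one row, about 95 mm apart, in an order that changes; their colours have no meaning for the job.
- post_red: Small turned red post, 28 mm across and 30 mm high, fixed on the board at one end of the row of pads, about 75 mm beyond the centre of the nearest pad; the row is counted from this end. It may be at either end. Origin: centre of its underside, 15 mm above the bench.
- post_black: Small turned black post, 28 mm across and 30 mm high, fixed on the board at one end of the row of pads, about 75 mm beyond the centre of the nearest pad; the far end of the row. It may be at either end. Origin: centre of its underside, 15 mm above the bench.

How it is judged (in metres and radians):
At the end, for the whole second after the job is handed in: Each candlestick is upright (0.1 rad), at rest, on a pad, within 14 mm of its centre and at standing height (6 mm). From the red post: golden (tallest), dark, red, pale (shortest), i.e. about 75, 170, 265 and 360 mm from the post (within 35 mm) ((horizontal distance between golden_mid and pad_grey below 0.014 m or horizontal distance between golden_mid and pad_green below 0.014 m or horizontal distance between golden_mid and pad_blue below 0.014 m or horizontal distance between golden_mid and pad_yellow below 0.014 m) and horizontal distance between golden_mid and post_red between 0.04 and 0.11 m and height (world z) of golden_mid between 0.0655 and 0.0775 m and angle between each of golden_mid, dark_mid, red_mid, pale_mid's own z axis and vertical below 0.1 rad and linear speed of each of golden, dark, red, pale below 0.02 m/s and angular speed of each of golden, dark, red, pale below 0.2 rad/s and (horizontal distance between dark_mid and pad_grey below 0.014 m or horizontal distance between dark_mid and pad_green below 0.014 m or horizontal distance between dark_mid and pad_blue below 0.014 m or horizontal distance between dark_mid and pad_yellow below 0.014 m) and horizontal distance between dark_mid and post_red between 0.135 and 0.205 m and height (world z) of dark_mid between 0.058 and 0.07 m and (horizontal distance between red_mid and pad_grey below 0.014 m or horizontal distance between red_mid and pad_green below 0.014 m or horizontal distance between red_mid and pad_blue below 0.014 m or horizontal distance between red_mid and pad_yellow below 0.014 m) and horizontal distance between red_mid and post_red between 0.23 and 0.3 m and height (world z) of red_mid between 0.0505 and 0.0625 m and (horizontal distance between pale_mid and pad_grey below 0.014 m or horizontal distance between pale_mid and pad_green below 0.014 m or horizontal distance between pale_mid and pad_blue below 0.014 m or horizontal distance between pale_mid and pad_yellow below 0.014 m) and horizontal distance between pale_mid and post_red between 0.325 and 0.395 m and height (world z) of pale_mid between 0.043 and 0.055 m); the robot touches nothing.
It fails at once if the tallest candlestick is knocked or tipped over (angle between golden_mid's own z axis and vertical above 0.7 rad).
It fails at once if the second tallest candlestick is knocked or tipped over (angle between dark_mid's own z axis and vertical above 0.7 rad).
It fails at once if the second shortest candlestick is knocked or tipped over (angle between red_mid's own z axis and vertical above 0.7 rad).
It fails at once if the shortest candlestick is knocked or tipped over (angle between pale_mid's own z axis and vertical above 0.7 rad).
It also fails if it takes over 96 s, if anything falls off the work surface, if the arm or the gripper's body presses on something with over 40 N, if the wrist force passes 120 N, or if a joint passes its speed limit or range.

## Working session

There is one attempt and no reset: what is moved stays moved. The work goes in short steps, Python scripts to look and compute and a tool call to move; the robot and the scene stay as the last step left them, time stands still between calls to the robot, and variables do not carry over. Pictures are saved under pics/ and viewed, and the job is handed in when it is done.

Besides the shell and the picture viewer there is one more tool, called after "Emit:" as name([rows], argument=value, ...), one row to a line, values as JSON. step_arm: Moves the arm, as the interface text tells. Its arguments: {"type":"object","properties":{"increments":{"type":"array","items":{"type":"object","properties":{"slide":{"type":"array","items":{"type":"number"}},"turn":{"type":"array","items":{"type":"number"}},"claw":{"type":"number"}}}},"newtons":{"type":"number"}},"required":["increments"]}

```bash
mkdir -p pics; python3 - <<'E'
from workcell import ctrl, optics
import cv2
print(ctrl.observe())
for n in ("top","side"):
    d=optics.get_image(n)
    cv2.imwrite(f"pics/{n}0.png",d["pixels"][:,:,::-1])
    print(n,d["intrinsics"],d["position"],d["attitude"])
E
```

```text
{'time_s': 0.0, 'joint_positions': array([-1.20630245e+00,  5.28316770e-02,  1.40171122e+00,  5.30768098e-07,
        1.68860389e+00, -7.02723124e-02]), 'qvel': array([-7.13886857e-04,  1.40744030e-03, -9.26661789e-05, -8.66937400e-04,
        1.07773230e-03, -2.27189931e-03]), 'joint_efforts': array([-9.59568229e-05, -3.81667542e+01, -3.60188413e+01, -9.62489958e-05,
        6.10052768e-03, -2.26267900e-05]), 'position': array([ 221.15310799, -476.11626029,  403.88170147]), 'ee_rot': array([-3.14004239e+00, -1.09648676e-04,  4.34766169e-01]), 'wrist_force': array([-0.39075231, -0.19263512, -0.04874658]), 'ft_torque': array([ 0.01468399, -0.01896365,  0.03479216]), 'opening': 0.9999785308858733}
top [[512.70668117   0.         276.63999514]
 [  0.         512.70668117 202.84830518]
 [  0.           0.           1.        ]] [ 345.29335762   -8.59125305 1230.81172933] [-2.98057286  0.01788679 -1.58269151]
side [[389.15794526   0.         287.05884029]
 [  0.         389.15794526 212.59410514]
 [  0.           0.           1.        ]] [ 545.35855338 -542.19518311  548.18467029] [-2.26720259  0.00318521  0.01154899]
```

View pics/top0.png

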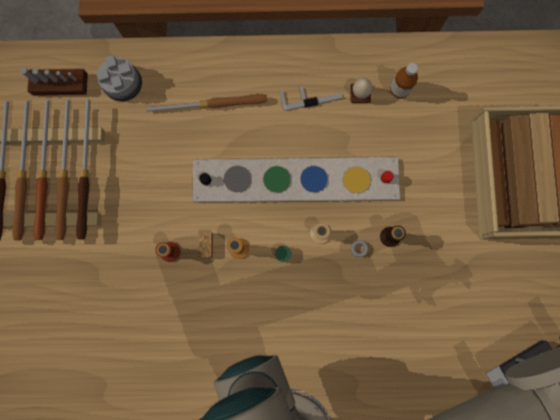

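View pics/side0.png

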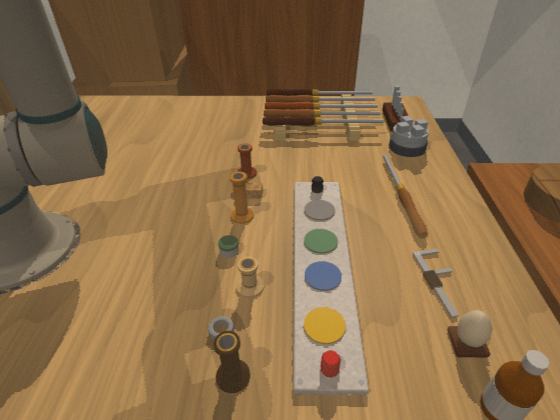

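```bash
cat > h.py <<'E'
import numpy as np, cv2
from scipy.spatial.transform import Rotation as Rn
from workcell import ctrl, optics
def pose(d):
    if "T_tool_cam" in d:
        s=d["st"]; T=np.eye(4); T[:3,:3]=Rn.from_euler("xyz",s["ee_rot"]).as_matrix(); T[:3,3]=s["position"]
        M=T@np.array(d["T_tool_cam"]); return M[:3,:3],M[:3,3]
    return Rn.from_euler("xyz",d["attitude"]).as_matrix(),np.array(d["position"])
def get(n):
    s=ctrl.observe(); d=dict(optics.get_image(n)); d["st"]=s; return d
def rays(d,uv):
    K=d["intrinsics"];R,t=pose(d);uv=np.atleast_2d(uv).astype(float)
    c=np.c_[(uv[:,0]-K[0,2])/K[0,0],(uv[:,1]-K[1,2])/K[1,1],np.ones(len(uv))]
    return t,c@R.T
def onplane(d,uv,z):
    t,r=rays(d,uv); return t+r*((z-t[2])/r[:,2])[:,None]
def cloud(d):
    v,u=np.mgrid[:420,:560]; t,r=rays(d,np.c_[u.ravel(),v.ravel()])
    P=t+r*d["z_map"].ravel()[:,None]; P[d["z_map"].ravel()==0]=np.nan
    return P.reshape(420,560,3)
def ell(d,m,z):
    cs,_=cv2.findContours(m.astype(np.uint8),cv2.RETR_EXTERNAL,cv2.CHAIN_APPROX_NONE)
    c=max(cs,key=cv2.contourArea)
    P=onplane(d,c[:,0,:],z)[:,:2].astype(np.float32)
    (x,y),r=cv2.minEnclosingCircle(P); return x,y,r,len(c)
E
python3 - <<'E'
from h import *
for n in("top","side"):
    d=get(n); P=cloud(d); hsv=cv2.cvtColor(d["pixels"],cv2.COLOR_RGB2HSV); H,S,V=cv2.split(hsv)
    print(n)
    # table check
    ok=(P[...,0]>300)&(P[...,0]<600)&(abs(P[...,1])<350)
    print("table z",np.nanmedian(P[...,2][ok]))
    # components with height>30
    m=(ok&(P[...,2]>25)&(P[...,2]<120)).astype(np.uint8)
    k,l,st,c=cv2.connectedComponentsWithStats(m)
    for i in range(1,k):
        if st[i,4]<30: continue
        q=P[l==i]; zt=np.percentile(q[:,2],95); qt=(l==i)&(P[...,2]>zt-4)
        e=ell(d,qt,zt)
        print(c[i].round(),st[i,4],"top",zt.round(1),np.round(e,1),"ptmean",np.nanmean(P[qt],0).round(1),np.median(d["pixels"][l==i],0))
    for nm,uvs in {"top":[("grey",238,179),("green",277,180),("blue",314,179),("yel",357,180)],"side":[("grey",320,210),("green",321,241),("blue",323,276),("yel",325,325)]}.items():
        if nm!=n: continue
        for name,u,v in uvs:
            ff=np.zeros((422,562),np.uint8); im=d["pixels"].copy()
            cv2.floodFill(im,ff,(u,v),0,(12,)*3,(12,)*3,cv2.FLOODFILL_FIXED_RANGE|cv2.FLOODFILL_MASK_ONLY|4)
            f=cv2.morphologyEx(ff[1:-1,1:-1],cv2.MORPH_OPEN,np.ones((3,3)))
            print(name,f.sum(),np.round(ell(d,f,19),1),np.nanmedian(P[f>0][:,2]))
E
```

```text
top
table z 1.637922974396247
[387. 178.] 64 top 49.1 [ 597.8 -250.8   10.7   21. ] ptmean [ 595.3 -252.3   47.1] [129.   27.   23.5]
[205. 181.] 57 top 48.7 [597.4 181.1   9.7  20. ] ptmean [596.5 181.8  47.4] [19. 18. 18.]
[321. 230.] 183 top 65.4 [470.5 -91.3  17.   71. ] ptmean [469.7 -91.3  63.3] [141. 115.  71.]
[396. 233.] 237 top 95.1 [ 460.  -257.2   16.9   62. ] ptmean [ 460.5 -257.5   93. ] [71. 57. 41.]
[204. 245.] 108 top 29.5 [451.2 181.3  24.   61. ] ptmean [443.3 183.7  27.4] [123.  93.  60.]
[209. 239.] 47 top 29.5 [443.6 169.3   8.7  20. ] ptmean [456.5 172.4  27.4] [129.  98.  63.]
[235. 245.] 210 top 110.5 [436.2 104.4  16.8  94. ] ptmean [436.1 104.8 108.6] [125.5  91.   54. ]
[163. 249.] 214 top 79.2 [431.3 268.   17.1  48. ] ptmean [431.2 269.   77.3] [108.5  69.5  48.5]
[282. 252.] 141 top 30.4 [424.5  -1.5  17.8  72. ] ptmean [424.3  -1.1  28.3] [35. 58. 43.]
grey 535 [602.3 105.7  32.3  72. ] 19.922173354032452
green 495 [600.7  10.3  30.6  70. ] 19.98278933783513
blue 488 [600.3 -79.3  30.4  69. ] 19.95996204286348
yel 503 [ 596.5 -181.8   31.1   69. ] 19.78253846042685
side
table z -0.18935699607447987
[245. 154.] 267 top 75.4 [433.5 262.   19.7  32. ] ptmean [433.6 265.2  74.4] [88. 51. 33.]
[240. 190.] 514 top 105.6 [437.9  99.   19.3  40. ] ptmean [438.6 100.6 104.5] [113.  78.  40.]
[314. 183.] 39 top 44.3 [597.1 176.8   9.9  12. ] ptmean [596.4 178.5  43. ] [41. 36. 32.]
[248. 268.] 422 top 61.1 [472.8 -94.8  18.4  52. ] ptmean [472.  -93.8  59.8] [126.5 102.   72. ]
[229. 352.] 911 top 91.3 [ 462.  -260.9   17.7   70. ] ptmean [ 461.7 -260.6   90. ] [73. 53. 37.]
[326. 362.] 166 top 45.6 [ 598.1 -255.8   12.1   37. ] ptmean [ 595.9 -255.1   44.2] [137.5  54.   41. ]
grey 501 [601.5 117.   44.5  93. ] 18.006764896625896
green 576 [602.1   7.9  32.2  78. ] 18.340842856238623
blue 766 [601.7 -80.8  32.   89. ] 18.377329588793486
yel 1086 [ 598.4 -183.3   31.8  104. ] 18.520992272300532
```

Emit:
step_arm([
  {"slide": [309, -96, 74], "turn": [0, 0, -1.136], "claw": 0},
  {"slide": [309, -96, 74], "turn": [0, 0, -1.136], "claw": 0},
  {"slide": [309, -96, 74], "turn": [0, 0, -1.136], "claw": 0},
  {"slide": [309, -96, 74], "turn": [0, 0, -1.136], "claw": 0},
  {"slide": [309, -96, 74], "turn": [0, 0, -1.136], "claw": 0},
  {"slide": [309, -96, 74], "turn": [0, 0, -1.136], "claw": 0},
  {"slide": [309, -96, 74], "turn": [0, 0, -1.136], "claw": 0},
  {"slide": [309, -96, 74], "turn": [0, 0, -1.136], "claw": 0},
  {"slide": [309, -96, 74], "turn": [0, 0, -1.136], "claw": 0},
  {"slide": [309, -96, 74], "turn": [0, 0, -1.136], "claw": 0},
  {"slide": [309, -96, 74], "turn": [0, 0, -1.136], "claw": 0},
  {"slide": [309, -96, 74], "turn": [0, 0, -1.136], "claw": 0},
], newtons=40)

```text
time_s: 1.7
position: [460.9, -259.1, 330.8]
ee_rot: [3.141, 0.0, 1.57]
wrist_force: [0.3, -0.3, 0.1]
opening: 1.004
```

```bash
python3 - <<'E'
from h import *
d=get("wrist"); cv2.imwrite("pics/w1.png",d["pixels"][:,:,::-1]); print(d["st"]["position"],d["st"]["ee_rot"],d["st"]["joint_positions"],d["st"]["time_s"])
P=cloud(d); print(np.array(d["T_tool_cam"]).round(3))
for lo,hi in((84,97),(10,30)):
    m=((P[...,2]>lo)&(P[...,2]<hi)&(P[...,0]>300)).astype(np.uint8); k,l,st,c=cv2.connectedComponentsWithStats(m)
    for i in range(1,k):
        if st[i,4]>150: print(lo,c[i].round(),st[i,4],np.median(P[l==i],0).round(1),P[l==i].max(0).round(1))
E
```

```text
[ 460.86977361 -259.08057791  330.76327727] [3.14146776e+00 1.47702958e-04 1.57022754e+00] [-5.81967394e-01  9.74109475e-02  1.50100751e+00 -5.48642351e-05
  1.54298870e+00 -5.81397092e-01] 1.7
[[-0.0000e+00 -9.5500e-01 -2.9500e-01  7.4415e+01]
 [ 1.0000e+00  0.0000e+00 -1.0000e-03 -3.6100e-01]
 [ 1.0000e-03 -2.9500e-01  9.5500e-01  3.2458e+01]
 [ 0.0000e+00  0.0000e+00  0.0000e+00  1.0000e+00]]
84 [278. 219.] 2156 [ 459.3 -257.6   88.9] [ 476.8 -241.    91.3]
10 [453. 103.] 27475 [ 596.2 -184.    13.5] [ 653.2 -112.6   30. ]
10 [244.  99.] 1248 [ 431.6 -182.4   12.2] [ 451.  -163.6   14.4]
```

View pics/w1.png

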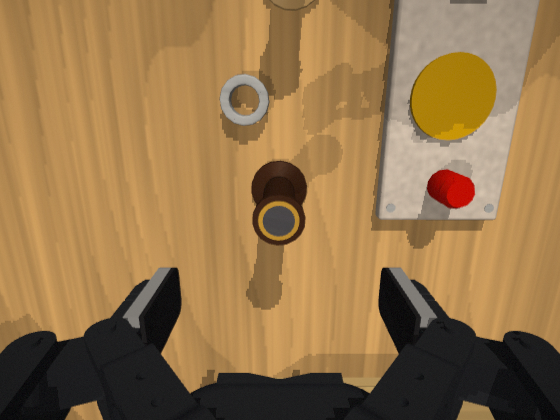

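Emit:
step_arm([
  {"slide": [0.5, -1, 50], "claw": 0},
  {"slide": [0.5, -1, 85], "claw": 0},
  {"slide": [0.5, -1, 105], "claw": 0},
  {"slide": [0.5, -1, 116], "claw": 0},
  {"slide": [0.5, -1, 116], "claw": 0},
  {"slide": [0.5, -1, 116], "claw": 255},
  {"slide": [0.5, -1, 116], "claw": 255},
  {"slide": [0.5, -1, 116], "claw": 255},
  {"slide": [0.5, -1, 116], "claw": 255},
  {"slide": [0.5, -1, 116], "claw": 255},
  {"slide": [0.5, -1, 116], "claw": 255},
  {"slide": [0.5, -1, 116], "claw": 255},
])

```text
invalid input
```

Emit:
step_arm([
  {"slide": [0.5, -1, 50], "turn": [0, 0, 0], "claw": 0},
  {"slide": [0.5, -1, 85], "turn": [0, 0, 0], "claw": 0},
  {"slide": [0.5, -1, 105], "turn": [0, 0, 0], "claw": 0},
  {"slide": [0.5, -1, 116], "turn": [0, 0, 0], "claw": 0},
  {"slide": [0.5, -1, 116], "turn": [0, 0, 0], "claw": 0},
  {"slide": [0.5, -1, 116], "turn": [0, 0, 0], "claw": 255},
  {"slide": [0.5, -1, 116], "turn": [0, 0, 0], "claw": 255},
  {"slide": [0.5, -1, 116], "turn": [0, 0, 0], "claw": 255},
  {"slide": [0.5, -1, 116], "turn": [0, 0, 0], "claw": 255},
  {"slide": [0.5, -1, 116], "turn": [0, 0, 0], "claw": 255},
  {"slide": [0.5, -1, 116], "turn": [0, 0, 0], "claw": 255},
  {"slide": [0.5, -1, 116], "turn": [0, 0, 0], "claw": 255},
], newtons=40)

```text
time_s: 3.25
position: [460.1, -258.5, 215.4]
ee_rot: [3.141, 0.001, 1.571]
wrist_force: [-0.9, 0.5, 5.1]
opening: 0.35
```

Emit:
step_arm([
  {"slide": [0, 0, -40], "turn": [0, 0, 0], "claw": 255},
  {"slide": [0, 0, -90], "turn": [0, 0, 0], "claw": 255},
  {"slide": [0, 0, -125], "turn": [0, 0, 0], "claw": 255},
  {"slide": [30, 24, -130], "turn": [0, 0, 0], "claw": 255},
  {"slide": [65, 52, -130], "turn": [0, 0, 0], "claw": 255},
  {"slide": [100, 79, -130], "turn": [0, 0, 0], "claw": 255},
  {"slide": [135, 107, -130], "turn": [0, 0, 0], "claw": 255},
  {"slide": [160, 127, -130], "turn": [0, 0, 0], "claw": 255},
  {"slide": [178, 141, -130], "turn": [0, 0, 0], "claw": 255},
  {"slide": [178, 141, -130], "turn": [0, 0, 0], "claw": 255},
  {"slide": [178, 141, -130], "turn": [0, 0, 0], "claw": 255},
])

```text
time_s: 4.62
position: [600.7, -80.9, 344.2]
ee_rot: [-3.141, 0.0, 1.57]
wrist_force: [-0.2, 0.6, -0.3]
opening: 0.348
```

```bash
python3 - <<'E'
from h import *
d=get("wrist"); cv2.imwrite("pics/w2.png",d["pixels"][:,:,::-1]); print(d["st"]["position"],d["st"]["wrist_force"],d["st"]["opening"])
P=cloud(d)
m=((P[...,2]>100)&(P[...,2]<280)&(abs(P[...,0]-d["st"]["position"][0])<20)&(abs(P[...,1]-d["st"]["position"][1])<20)); print(m.sum(),np.median(P[m],0),P[m].max(0),P[m].min(0))
E
```

```text
[600.69120719 -80.92005691 344.22356211] [-0.21869641  0.6086454  -0.29759756] 0.3476628455424503
27541 [600.6638691  -70.30937182 218.21404504] [620.69110239 -60.92035583 264.36990593] [580.69131596 -99.36659556 126.63735914]
```

View pics/w2.png

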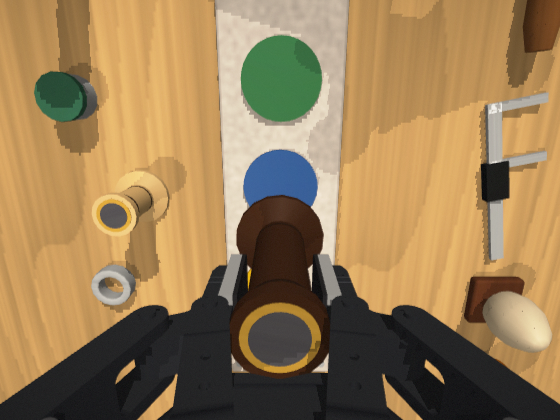

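```bash
python3 - <<'E'
from h import *
d=get("wrist"); hsv=cv2.cvtColor(d["pixels"],cv2.COLOR_RGB2HSV)
for n,lo,hi in(("green",(50,80,30),(85,255,255)),("blue",(105,120,50),(125,255,255))):
    m=cv2.inRange(hsv,lo,hi); m[:, :210]=0; m[:,360:]=0
    cs,_=cv2.findContours(m,0,cv2.CHAIN_APPROX_NONE); c=max(cs,key=cv2.contourArea)[:,0,:]
    if n=="blue": c=c[c[:,1]<190]
    p=onplane(d,c,19)[:,:2]; A=np.c_[2*p,np.ones(len(p))]; s=np.linalg.lstsq(A,(p**2).sum(1),rcond=None)[0]
    print(n,s[:2],np.sqrt(s[2]+s[0]**2+s[1]**2))
E
```

```text
green [600.74240641  10.67051695] 32.1005479810043
blue [600.17456936 -77.83575969] 31.833544888122997
```

Emit:
step_arm([
  {"slide": [0, 0, 40], "turn": [0, 0, 0], "claw": 255},
  {"slide": [0, 0, 75], "turn": [0, 0, 0], "claw": 255},
  {"slide": [0, 0, 95], "turn": [0, 0, 0], "claw": 255},
  {"slide": [0, 0, 104], "turn": [0, 0, 0], "claw": 255},
  {"slide": [0, 0, 107], "turn": [0, 0, 0], "claw": 255},
  {"slide": [0, 0, 107], "turn": [0, 0, 0], "claw": 255},
])

```text
time_s: 5.48
position: [601.3, -80.5, 238.9]
ee_rot: [3.14, 0.0, 1.571]
wrist_force: [-0.5, 0.2, 0.2]
opening: 0.351
```

Emit:
step_arm([
  {"slide": [1, 0, 1], "turn": [0, 0, 0], "claw": 255},
  {"slide": [1, 0, 3], "turn": [0, 0, 0], "claw": 255},
  {"slide": [1, 0, 4], "turn": [0, 0, 0], "claw": 255},
  {"slide": [1, 0, 4.5], "turn": [0, 0, 0], "claw": 255},
  {"slide": [1, 0, 4.5], "turn": [0, 0, 0], "claw": 255},
])

```text
time_s: 6.1
position: [601.2, -79.4, 234.4]
ee_rot: [3.14, 0.0, 1.571]
wrist_force: [-2.4, 0.8, 4.9]
opening: 0.351
```

Emit:
step_arm([
  {"slide": [0, 0, 0], "turn": [0, 0, 0], "claw": 145},
  {"slide": [0, 0, 0], "turn": [0, 0, 0], "claw": 110},
  {"slide": [0, 0, 0], "turn": [0, 0, 0], "claw": 0},
  {"slide": [0, 0, 0], "turn": [0, 0, 0], "claw": 0},
  {"slide": [0, 0, 0], "turn": [0, 0, 0], "claw": 0},
  {"slide": [0, 0, 0], "turn": [0, 0, 0], "claw": 0},
  {"slide": [0, 0, -15], "turn": [0, 0, 0], "claw": 0},
  {"slide": [0, 0, -50], "turn": [0, 0, 0], "claw": 0},
  {"slide": [0, 0, -90], "turn": [0, 0, 0], "claw": 0},
  {"slide": [0, 0, -110], "turn": [0, 0, 0], "claw": 0},
  {"slide": [45, -40, -115], "turn": [0, 0, 0], "claw": 0},
])

```text
time_s: 7.48
position: [561.7, -35.7, 350.5]
ee_rot: [3.138, 0.001, 1.567]
wrist_force: [0.0, 2.0, 0.3]
opening: 1.0
```

Emit:
step_arm([
  {"slide": [34, -30, 0], "turn": [0, 0, 0], "claw": 0},
  {"slide": [68, -60, 0], "turn": [0, 0, 0], "claw": 0},
  {"slide": [102, -92, 0], "turn": [0, 0, 0], "claw": 0},
  {"slide": [136, -124, 0], "turn": [0, 0, 0], "claw": 0},
  {"slide": [136, -124, 0], "turn": [0, 0, 0], "claw": 0},
  {"slide": [136, -124, 0], "turn": [0, 0, 0], "claw": 0},
])

```text
time_s: 8.22
position: [437.1, 101.4, 349.2]
ee_rot: [3.14, 0.0, 1.571]
wrist_force: [0.2, -1.3, 0.3]
opening: 1.004
```

```bash
cat > wl.py <<'E'
from h import *
import sys
d=get("wrist"); cv2.imwrite(f"pics/{sys.argv[1]}.png",d["pixels"][:,:,::-1]); print(d["st"]["position"].round(1),d["st"]["ee_rot"].round(4),d["st"]["time_s"])
h=float(sys.argv[2]);P=cloud(d)
m=((P[...,2]>h-6)&(P[...,2]<h+6)&(abs(P[...,0]-d["st"]["position"][0])<60)&(abs(P[...,1]-d["st"]["position"][1])<60)).astype(np.uint8); k,l,st,c=cv2.connectedComponentsWithStats(m)
for i in range(1,k):
    if st[i,4]>400: print(c[i].round(),st[i,4],np.round(ell(d,l==i,h),1))
E
python3 wl.py w3 105
python3 - <<'E'
from h import *
for n in("top","side"):
    d=get(n); cv2.imwrite(f"pics/{n}1.png",d["pixels"][:,:,::-1])
E
```

```text
[437.1 101.4 349.2] [3.1396e+00 1.0000e-04 1.5710e+00] 8.225
[278. 215.] 2114 [435.7 104.8  17.8 146. ]
```

View pics/side1.png

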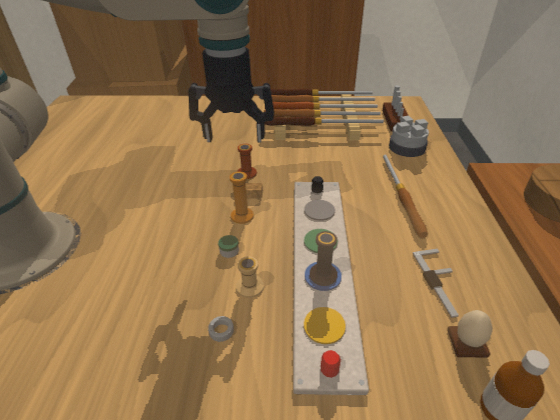

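View pics/w3.png

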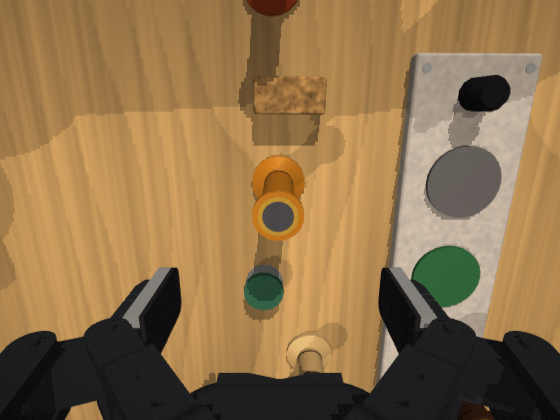

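Dark stands in the middle of blue; golden's cup at (278,215) is centred between the jaws.

Emit:
step_arm([
  {"slide": [1.5, -1, 45], "turn": [0, 0, 0], "claw": 0},
  {"slide": [1.5, -1, 85], "turn": [0, 0, 0], "claw": 0},
  {"slide": [1.5, -1, 108], "turn": [0, 0, 0], "claw": 0},
  {"slide": [1.5, -1, 119], "turn": [0, 0, 0], "claw": 0},
  {"slide": [1.5, -1, 119], "turn": [0, 0, 0], "claw": 0},
  {"slide": [1.5, -1, 119], "turn": [0, 0, 0], "claw": 255},
  {"slide": [1.5, -1, 119], "turn": [0, 0, 0], "claw": 255},
  {"slide": [1.5, -1, 119], "turn": [0, 0, 0], "claw": 255},
  {"slide": [1.5, -1, 119], "turn": [0, 0, 0], "claw": 255},
  {"slide": [1.5, -1, 119], "turn": [0, 0, 0], "claw": 255},
  {"slide": [1.5, -1, 119], "turn": [0, 0, 0], "claw": 255},
  {"slide": [1.5, -1, 119], "turn": [0, 0, 0], "claw": 255},
])

```text
time_s: 9.88
position: [436.3, 103.1, 229.9]
ee_rot: [3.14, -0.0, 1.571]
wrist_force: [-0.6, 0.4, 5.9]
opening: 0.349
```

Emit:
step_arm([
  {"slide": [0, 0, -40], "turn": [0, 0, 0], "claw": 255},
  {"slide": [0, 0, -90], "turn": [0, 0, 0], "claw": 255},
  {"slide": [0, 0, -130], "turn": [0, 0, 0], "claw": 255},
  {"slide": [-25, 14, -140], "turn": [0, 0, 0], "claw": 255},
  {"slide": [-65, 37, -140], "turn": [0, 0, 0], "claw": 255},
  {"slide": [-110, 62, -140], "turn": [0, 0, 0], "claw": 255},
  {"slide": [-155, 87, -140], "turn": [0, 0, 0], "claw": 255},
  {"slide": [-200, 112, -140], "turn": [0, 0, 0], "claw": 255},
  {"slide": [-240, 135, -140], "turn": [0, 0, 0], "claw": 255},
  {"slide": [-270, 152, -140], "turn": [0, 0, 0], "claw": 255},
  {"slide": [-285, 160.5, -140], "turn": [0, 0, 0], "claw": 255},
  {"slide": [-285, 160.5, -140], "turn": [0, 0, 0], "claw": 255},
])

```text
time_s: 11.38
position: [596.6, -182.8, 367.8]
ee_rot: [-3.14, -0.001, 1.569]
wrist_force: [0.4, 0.1, -0.5]
opening: 0.351
```

Emit:
step_arm([
  {"slide": [0, 0, 0], "turn": [0, 0, 0], "claw": 255},
  {"slide": [0, 0, 40], "turn": [0, 0, 0], "claw": 255},
  {"slide": [0, 0, 75], "turn": [0, 0, 0], "claw": 255},
  {"slide": [0, 0, 100], "turn": [0, 0, 0], "claw": 255},
  {"slide": [0, 0, 112], "turn": [0, 0, 0], "claw": 255},
  {"slide": [0, 0, 117], "turn": [0, 0, 0], "claw": 255},
  {"slide": [0, 0, 117], "turn": [0, 0, 0], "claw": 255},
])

```text
time_s: 12.25
position: [596.6, -181.8, 253.1]
ee_rot: [3.14, 0.0, 1.571]
wrist_force: [0.8, -0.3, -0.8]
opening: 0.349
```

```bash
python3 - <<'E'
from h import *
print(ctrl.observe()["position"])
d=get("wrist"); cv2.imwrite("pics/w4.png",d["pixels"][:,:,::-1])
E
```

```text
[ 596.63473661 -181.78542803  253.05693439]
```

View pics/w4.png

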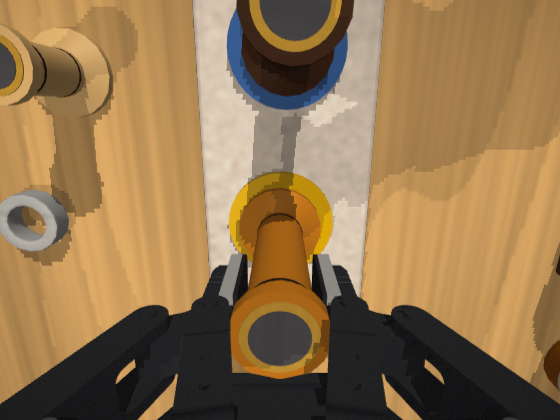

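Emit:
step_arm([
  {"slide": [0, 0, 1.5], "turn": [0, 0, 0], "claw": 255},
  {"slide": [0, 0, 3], "turn": [0, 0, 0], "claw": 255},
  {"slide": [0, 0, 4], "turn": [0, 0, 0], "claw": 255},
  {"slide": [0, 0, 4], "turn": [0, 0, 0], "claw": 255},
])

```text
time_s: 12.8
position: [596.6, -182.1, 249.0]
ee_rot: [3.141, 0.001, 1.571]
wrist_force: [-1.4, -0.0, 4.1]
opening: 0.349
```

Emit:
step_arm([
  {"slide": [0, 0, 0], "turn": [0, 0, 0], "claw": 145},
  {"slide": [0, 0, 0], "turn": [0, 0, 0], "claw": 110},
  {"slide": [0, 0, 0], "turn": [0, 0, 0], "claw": 0},
  {"slide": [0, 0, 0], "turn": [0, 0, 0], "claw": 0},
  {"slide": [0, 0, 0], "turn": [0, 0, 0], "claw": 0},
  {"slide": [0, 0, 0], "turn": [0, 0, 0], "claw": 0},
  {"slide": [0, 0, -15], "turn": [0, 0, 0], "claw": 0},
  {"slide": [0, 0, -50], "turn": [0, 0, 0], "claw": 0},
  {"slide": [0, 0, -90], "turn": [0, 0, 0], "claw": 0},
  {"slide": [0, 0, -110], "turn": [0, 0, 0], "claw": 0},
  {"slide": [0, 0, -110], "turn": [0, 0, 0], "claw": 0},
])

```text
time_s: 14.18
position: [596.6, -181.9, 361.5]
ee_rot: [3.137, 0.002, 1.571]
wrist_force: [0.1, 0.2, -1.0]
opening: 1.001
```

Emit:
step_arm([
  {"slide": [22, -31, 0], "turn": [0, 0, 0], "claw": 0},
  {"slide": [45, -63, 0], "turn": [0, 0, 0], "claw": 0},
  {"slide": [70, -98, 0], "turn": [0, 0, 0], "claw": 0},
  {"slide": [90, -125, 20], "turn": [0, 0, 0], "claw": 0},
  {"slide": [90, -125, 60], "turn": [0, 0, 0], "claw": 0},
  {"slide": [90, -125, 70], "turn": [0, 0, 0], "claw": 0},
  {"slide": [90, -125, 70], "turn": [0, 0, 0], "claw": 0},
])

```text
time_s: 15.05
position: [471.6, -92.1, 287.8]
ee_rot: [-3.14, -0.0, 1.571]
wrist_force: [0.7, 0.0, 0.1]
opening: 0.996
```

```bash
python3 wl.py w5 60
```

```text
[471.6 -92.1 287.8] [-3.1401e+00 -3.0000e-04  1.5706e+00] 15.05
[278. 226.] 2420 [470.1 -90.3  17.9 156. ]
```

View pics/w5.png

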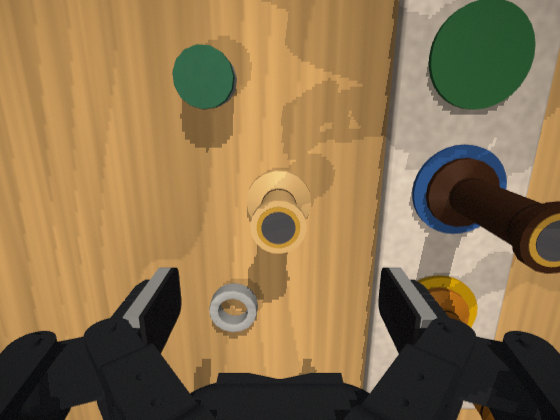

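Pale is centred, cup at (278,226).

Emit:
step_arm([
  {"slide": [0, -1, 40], "turn": [0, 0, 0], "claw": 0},
  {"slide": [0, -1, 75], "turn": [0, 0, 0], "claw": 0},
  {"slide": [0, -1, 94], "turn": [0, 0, 0], "claw": 0},
  {"slide": [0, -1, 102], "turn": [0, 0, 0], "claw": 0},
  {"slide": [0, -1, 102], "turn": [0, 0, 0], "claw": 0},
  {"slide": [0, -1, 102], "turn": [0, 0, 0], "claw": 255},
  {"slide": [0, -1, 102], "turn": [0, 0, 0], "claw": 255},
  {"slide": [0, -1, 102], "turn": [0, 0, 0], "claw": 255},
  {"slide": [0, -1, 102], "turn": [0, 0, 0], "claw": 255},
  {"slide": [0, -1, 102], "turn": [0, 0, 0], "claw": 255},
  {"slide": [0, -1, 102], "turn": [0, 0, 0], "claw": 255},
  {"slide": [0, -1, 102], "turn": [0, 0, 0], "claw": 255},
])

```text
time_s: 16.6
position: [470.7, -92.0, 186.8]
ee_rot: [3.141, 0.0, 1.571]
wrist_force: [-2.1, 0.0, 6.0]
opening: 0.352
```

Emit:
step_arm([
  {"slide": [0, 0, -40], "turn": [0, 0, 0], "claw": 255},
  {"slide": [0, 0, -85], "turn": [0, 0, 0], "claw": 255},
  {"slide": [0, 0, -112], "turn": [0, 0, 0], "claw": 255},
  {"slide": [22, 15, -120], "turn": [0, 0, 0], "claw": 255},
  {"slide": [60, 40, -120], "turn": [0, 0, 0], "claw": 255},
  {"slide": [100, 67, -120], "turn": [0, 0, 0], "claw": 255},
  {"slide": [140, 94, -120], "turn": [0, 0, 0], "claw": 255},
  {"slide": [175, 117, -120], "turn": [0, 0, 0], "claw": 255},
  {"slide": [197, 132, -120], "turn": [0, 0, 0], "claw": 255},
  {"slide": [197, 132, -120], "turn": [0, 0, 0], "claw": 255},
  {"slide": [197, 132, -120], "turn": [0, 0, 0], "claw": 255},
])

```text
time_s: 17.98
position: [602.2, 104.6, 305.6]
ee_rot: [-3.141, 0.0, 1.571]
wrist_force: [0.3, -0.6, -1.1]
opening: 0.354
```

Emit:
step_arm([
  {"slide": [0, 0, 40], "turn": [0, 0, 0], "claw": 255},
  {"slide": [0, 0, 70], "turn": [0, 0, 0], "claw": 255},
  {"slide": [0, 0, 88], "turn": [0, 0, 0], "claw": 255},
  {"slide": [0, 0, 96], "turn": [0, 0, 0], "claw": 255},
  {"slide": [0, 0, 96], "turn": [0, 0, 0], "claw": 255},
])

```text
time_s: 18.6
position: [602.6, 104.9, 210.6]
ee_rot: [3.141, 0.0, 1.571]
wrist_force: [0.1, 0.7, -0.5]
opening: 0.352
```

```bash
python3 - <<'E'
from h import *
print(ctrl.observe()["position"])
d=get("wrist"); cv2.imwrite("pics/w6.png",d["pixels"][:,:,::-1])
E
```

```text
[602.60275816 104.85725948 210.61328595]
```

View pics/w6.png

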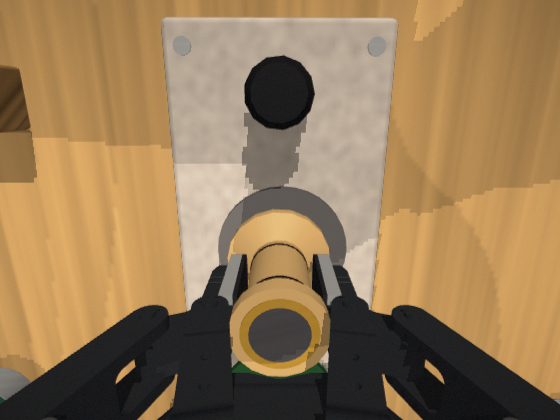

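Emit:
step_arm([
  {"slide": [0, 0.5, 2], "turn": [0, 0, 0], "claw": 255},
  {"slide": [0, 0.5, 4], "turn": [0, 0, 0], "claw": 255},
  {"slide": [0, 0.5, 5], "turn": [0, 0, 0], "claw": 255},
  {"slide": [0, 0.5, 5], "turn": [0, 0, 0], "claw": 255},
])

```text
time_s: 19.15
position: [603.1, 105.1, 205.9]
ee_rot: [3.141, -0.0, 1.571]
wrist_force: [-1.5, -0.2, 4.0]
opening: 0.356
```

Emit:
step_arm([
  {"slide": [0, 0, 0], "turn": [0, 0, 0], "claw": 145},
  {"slide": [0, 0, 0], "turn": [0, 0, 0], "claw": 110},
  {"slide": [0, 0, 0], "turn": [0, 0, 0], "claw": 0},
  {"slide": [0, 0, 0], "turn": [0, 0, 0], "claw": 0},
  {"slide": [0, 0, 0], "turn": [0, 0, 0], "claw": 0},
  {"slide": [0, 0, 0], "turn": [0, 0, 0], "claw": 0},
  {"slide": [0, 0, -15], "turn": [0, 0, 0], "claw": 0},
  {"slide": [0, 0, -50], "turn": [0, 0, 0], "claw": 0},
  {"slide": [0, 0, -90], "turn": [0, 0, 0], "claw": 0},
  {"slide": [0, 0, -110], "turn": [0, 0, 0], "claw": 0},
  {"slide": [0, 0, -110], "turn": [0, 0, 0], "claw": 0},
])

```text
time_s: 20.52
position: [603.2, 105.1, 317.1]
ee_rot: [3.138, -0.0, 1.571]
wrist_force: [0.2, 0.6, -0.0]
opening: 1.002
```

Emit:
step_arm([
  {"slide": [32, -34, 0], "turn": [0, 0, 0], "claw": 0},
  {"slide": [64, -68, 0], "turn": [0, 0, 0], "claw": 0},
  {"slide": [100, -107, 0], "turn": [0, 0, 0], "claw": 0},
  {"slide": [135, -144, 0], "turn": [0, 0, 0], "claw": 0},
  {"slide": [161, -171, 0], "turn": [0, 0, 0], "claw": 0},
  {"slide": [161, -171, 0], "turn": [0, 0, 0], "claw": 0},
  {"slide": [161, -171, 0], "turn": [0, 0, 0], "claw": 0},
])

```text
time_s: 21.4
position: [432.2, 265.7, 314.0]
ee_rot: [-3.14, 0.001, 1.571]
wrist_force: [-0.1, -0.0, 0.6]
opening: 1.004
```

```bash
python3 wl.py w7 75
```

```text
[432.2 265.7 314. ] [-3.1401e+00  1.3000e-03  1.5708e+00] 21.4
[279. 215.] 2211 [430.6 270.2  17.8 151. ]
```

View pics/w7.png

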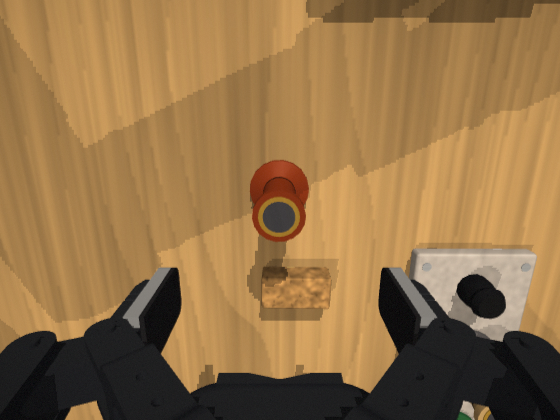

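Emit:
step_arm([
  {"slide": [2, -1, 45], "turn": [0, 0, 0], "claw": 0},
  {"slide": [2, -1, 82], "turn": [0, 0, 0], "claw": 0},
  {"slide": [2, -1, 104], "turn": [0, 0, 0], "claw": 0},
  {"slide": [2, -1, 113.5], "turn": [0, 0, 0], "claw": 0},
  {"slide": [2, -1, 113.5], "turn": [0, 0, 0], "claw": 0},
  {"slide": [2, -1, 113.5], "turn": [0, 0, 0], "claw": 255},
  {"slide": [2, -1, 113.5], "turn": [0, 0, 0], "claw": 255},
  {"slide": [2, -1, 113.5], "turn": [0, 0, 0], "claw": 255},
  {"slide": [2, -1, 113.5], "turn": [0, 0, 0], "claw": 255},
  {"slide": [2, -1, 113.5], "turn": [0, 0, 0], "claw": 255},
  {"slide": [2, -1, 113.5], "turn": [0, 0, 0], "claw": 255},
  {"slide": [2, -1, 113.5], "turn": [0, 0, 0], "claw": 255},
])

```text
time_s: 22.95
position: [431.1, 268.2, 202.3]
ee_rot: [3.141, -0.0, 1.571]
wrist_force: [-1.9, -1.2, 5.7]
opening: 0.352
```

Emit:
step_arm([
  {"slide": [0, 0, -40], "turn": [0, 0, 0], "claw": 255},
  {"slide": [0, 0, -90], "turn": [0, 0, 0], "claw": 255},
  {"slide": [0, 0, -122], "turn": [0, 0, 0], "claw": 255},
  {"slide": [-25, 16, -130], "turn": [0, 0, 0], "claw": 255},
  {"slide": [-63, 41, -130], "turn": [0, 0, 0], "claw": 255},
  {"slide": [-105, 69, -130], "turn": [0, 0, 0], "claw": 255},
  {"slide": [-147, 97, -130], "turn": [0, 0, 0], "claw": 255},
  {"slide": [-190, 125, -130], "turn": [0, 0, 0], "claw": 255},
  {"slide": [-230, 151, -130], "turn": [0, 0, 0], "claw": 255},
  {"slide": [-258.5, 170, -130], "turn": [0, 0, 0], "claw": 255},
  {"slide": [-258.5, 170, -130], "turn": [0, 0, 0], "claw": 255},
  {"slide": [-258.5, 170, -130], "turn": [0, 0, 0], "claw": 255},
])

```text
time_s: 24.45
position: [600.7, 10.0, 331.1]
ee_rot: [-3.141, -0.0, 1.571]
wrist_force: [0.6, 0.1, -0.2]
opening: 0.35
```

Emit:
step_arm([
  {"slide": [0, 0, 40], "turn": [0, 0, 0], "claw": 255},
  {"slide": [0, 0, 75], "turn": [0, 0, 0], "claw": 255},
  {"slide": [0, 0, 95], "turn": [0, 0, 0], "claw": 255},
  {"slide": [0, 0, 105], "turn": [0, 0, 0], "claw": 255},
  {"slide": [0, 0, 105], "turn": [0, 0, 0], "claw": 255},
])

```text
time_s: 25.08
position: [601.0, 9.9, 227.0]
ee_rot: [3.141, 0.0, 1.571]
wrist_force: [0.2, -0.3, -0.1]
opening: 0.352
```

```bash
python3 - <<'E'
from h import *
print(ctrl.observe()["position"])
d=get("wrist"); cv2.imwrite("pics/w8.png",d["pixels"][:,:,::-1])
E
```

```text
[601.04812079   9.86688456 226.9924691 ]
```

View pics/w8.png

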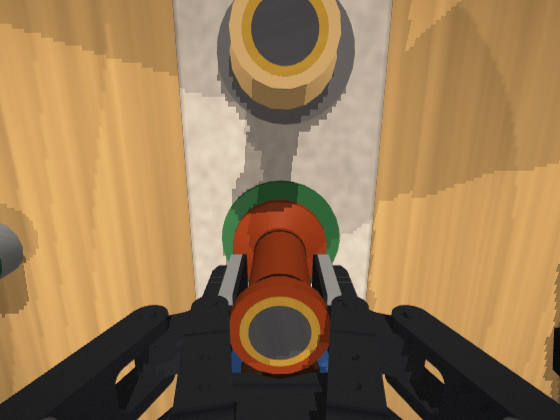

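Red is centred over green. Lowering to contact (~221.3).

Emit:
step_arm([
  {"slide": [0, 0, 2], "turn": [0, 0, 0], "claw": 255},
  {"slide": [0, 0, 4], "turn": [0, 0, 0], "claw": 255},
  {"slide": [0, 0, 5.5], "turn": [0, 0, 0], "claw": 255},
  {"slide": [0, 0, 5.5], "turn": [0, 0, 0], "claw": 255},
])

```text
time_s: 25.62
position: [601.1, 9.5, 221.4]
ee_rot: [3.141, 0.0, 1.571]
wrist_force: [0.1, -0.1, 1.1]
opening: 0.352
```

Emit:
step_arm([
  {"slide": [0, 0, 0.5], "turn": [0, 0, 0], "claw": 145},
  {"slide": [0, 0, 0.5], "turn": [0, 0, 0], "claw": 110},
  {"slide": [0, 0, 0.5], "turn": [0, 0, 0], "claw": 0},
  {"slide": [0, 0, 0.5], "turn": [0, 0, 0], "claw": 0},
  {"slide": [0, 0, 0], "turn": [0, 0, 0], "claw": 0},
  {"slide": [0, 0, 0], "turn": [0, 0, 0], "claw": 0},
  {"slide": [0, 0, -15], "turn": [0, 0, 0], "claw": 0},
  {"slide": [0, 0, -50], "turn": [0, 0, 0], "claw": 0},
  {"slide": [0, 0, -90], "turn": [0, 0, 0], "claw": 0},
  {"slide": [0, 0, -120], "turn": [0, 0, 0], "claw": 0},
  {"slide": [0, 0, -140], "turn": [0, 0, 0], "claw": 0},
])

```text
time_s: 27.0
position: [600.9, 9.6, 364.6]
ee_rot: [3.138, 0.0, 1.571]
wrist_force: [-0.7, -0.5, -0.2]
opening: 0.999
```

Emit:
step_arm([
  {"slide": [0, -40, 0], "turn": [0, 0, 0], "claw": 0},
  {"slide": [0, -80, 0], "turn": [0, 0, 0], "claw": 0},
  {"slide": [0, -120, 0], "turn": [0, 0, 0], "claw": 0},
  {"slide": [0, -160, 0], "turn": [0, 0, 0], "claw": 0},
  {"slide": [0, -200, 0], "turn": [0, 0, 0], "claw": 0},
  {"slide": [0, -220, 0], "turn": [0, 0, 0], "claw": 0},
  {"slide": [0, -220, 0], "turn": [0, 0, 0], "claw": 0},
  {"slide": [0, -220, 0], "turn": [0, 0, 0], "claw": 0},
])

```text
time_s: 28.0
position: [381.4, 9.6, 361.9]
ee_rot: [3.14, 0.0, 1.571]
wrist_force: [-0.2, 0.0, -0.4]
opening: 1.005
```

```bash
python3 - <<'E'
from h import *
print(ctrl.observe()["time_s"],ctrl.observe()["wrist_force"])
tp=dict(golden=(105,(597.5,-182.5)),dark=(90,(601,-80)),red=(75,(601.5,9.5)),pale=(60,(603,105)))
pad0={"top":{"golden":(596.5,-181.8),"dark":(600.3,-79.3),"red":(600.7,10.3),"pale":(602.3,105.7)},"side":{"golden":(598.4,-183.3),"dark":(601.7,-80.8),"red":(602.1,7.9),"pale":(603.5,104)}}
for n in("top","side"):
    d=get(n); cv2.imwrite(f"pics/{n}9.png",d["pixels"][:,:,::-1]); P=cloud(d)
    for k,(h,c) in tp.items():
        H=19+h+(4 if n=="top" else 0)
        m=(abs(P[...,2]-H)<5)&(abs(P[...,0]-c[0])<40)&(abs(P[...,1]-c[1])<40)
        if m.sum()<20: print(n,k,"none",m.sum()); continue
        e=np.round(ell(d,m,H),1); print(n,k,e[:3],"off pad",np.round(e[:2]-np.array(pad0[n][k]),1))
E
```

```text
28.0 [-0.17568188  0.00298425 -0.39357611]
top golden [ 596.1 -181.    17.5] off pad [-0.4  0.8]
top dark [600.8 -78.6  17.5] off pad [0.5 0.7]
top red [600.3  11.   17.4] off pad [-0.4  0.7]
top pale [602.4 105.6  17.3] off pad [ 0.1 -0.1]
side golden [ 598.1 -184.8   19.2] off pad [-0.3 -1.5]
side dark [602.2 -83.3  19.6] off pad [ 0.5 -2.5]
side red [602.9   5.6  19.5] off pad [ 0.8 -2.3]
side pale [604.7 100.   20. ] off pad [ 1.2 -4. ]
```

View pics/side9.png

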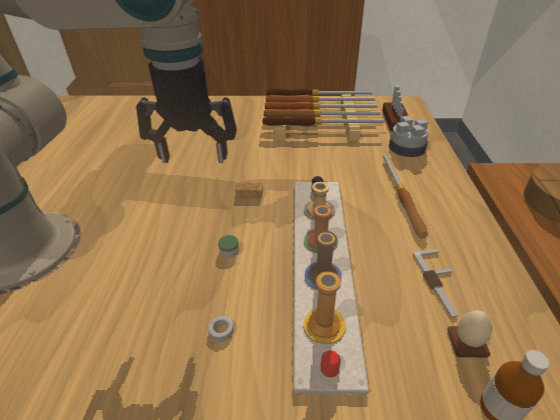

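View pics/top9.png

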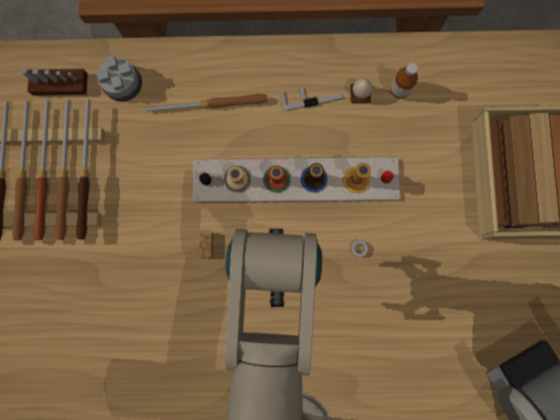

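All four stand upright and centred, in order from the red post: golden (357,178), dark (315,177), red (277,178), pale (236,178) in the top view. The arm is clear.

```bash
python3 -c "
from workcell import ctrl
print(ctrl.hand_in())"
```

```text
the job is handed in; nothing more can be done
None
```

All four candlesticks stand upright on the pads in height order from the red post: golden on yellow, dark on blue, red on green, pale on grey. I handed the job in at about 28 s, with the gripper open and clear of everything. No verdict was given.

**Last checks:** the top camera put every candlestick within about 1 mm of its pad centre. The side camera put them 1.5–4 mm off, mostly in y, where it also disagreed with the top camera by 2–6 mm from the start. The 4 mm figure is for pale. I estimated its pad centre in that view, because the side-camera measurement of the grey pad was spoiled by the board. All of these are well inside the 14 mm limit.

One move call was refused at the start because a field was missing, and nothing moved.

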